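Line up the sculpture bolts by thread on the notched gauge plate

ROBOT

A 7-joint arm with a two-finger parallel gripper is mounted at the origin on the work surface. World frame = base frame: x ahead of the robot, y to its left, z up, the work surface at z = 0. Lengths are in m, angles in rad, forces in N, time in s.
With the tool pointing down it reaches from about 0.35 to 0.775 m from the base axis. Payload 3.1 kg.
Tool frame: the origin (TCP) lies at the very end of the fingers, on their centre line; the grasp point (between the pads) lies 19 mm behind it (ctrl.grasp_offset is the distance from the TCP to the grasp point, in m); z points along the fingers, y is the line along which they close (so a half turn about z gives the same grasp; the last joint's range is limited). The gripper opens to 85 mm and grips with 20 to 120 N. Pads are 22 mm wide; open, the fingers measure 114 mm over their backs; the gripper's body (76 mm by 85 mm) begins 54 mm behind the grasp point. The pads swing forward as they close: fully open they stand 13 mm farther back than shut.
Start: joints at [1.248, 0.311, 0.014, 1.512, -0.004, 1.319, -0.027], TCP at [0.152, -0.528, 0.231] pointing down, gripper open.
Joint ranges: [-2.7, 2.7], [-0.3, 1.91], [-1.27, 1.3], [0.12, 2.57], [-1.44, 4.58], [0.2, 2.03], [-3.05, 3.05]. Speed limits (rad/s): [2.79, 2.79, 3.14, 3.14, 3.14, 3.14, 3.14].

INTERFACE

Orientations are given as a rotation vector (axis times angle).
In Python, from station import ctrl gives the robot as it stands.
- The arm moves only by the tool arm_command, never from a script. Its argument "series" is a list of rows, each a list of 2 entries, a list of its own where there are three numbers: the shift along the world's x, y, z in mm, then the turn about the world's z in rad. A call has exactly 8 rows; each row is the pose to reach, as a shift and turn from the pose commanded when the call began; what a row does not reach only later rows make up. A row lasts 1/10 s, in which the tool goes at most 50 mm and 8.59 degrees, less where a joint would pass 70% of its speed; a pose out of reach is approached as far as the arm can. A call with a gripper value outside its range is refused whole. "claw" is the opening, from 0 (shut) to 1 (fully open), set as the call begins (left out, the last holds). The fingers move at their own pace and stop on an object; the grip force is fixed at half the most. Time passes only in rows, so rows that repeat a pose let the fingers close, or fill a call up. It gives the time, the measured TCP pose, the force, the opening and the grip force at its end, in the units of the state.
- ctrl.get_obs(): the state, without advancing time (a new reading comes with each control period).
- ctrl.get_image(name): name is "side" or "top"; returns the picture (420x560x3 uint8, red, green, blue); there is no depth.
- ctrl.calibration(name): a dict with "intrinsics" (3x3 intrinsics, pixels), "k1" (the pictures are not rectified: a ray, as slopes to the right and down, at radius r is drawn at 1 + k1 r^2 times it, then the intrinsics apply), "R" (3x3) and "t" (3): a world point X has camera coordinates R X + t. Camera axes: x right, y down, z forward; pixel columns grow to the right and rows downward; lengths in m; the calibration is good to about 2 mm. A picture is of the moment at which its call begins. calibration takes no time and is no camera call.
- ctrl.job_done(): hands the job in; it is judged then, once.
The state is a dict: "time_s": time; "joint_pos": joint angles; "joint_velocities": joint speeds; "joint_efforts": joint torques, N m; "eef_pos": TCP position; "tool_rot": TCP orientation; "wrist_force": force on the tool from outside, world axes, zero at the start; "moment": the same for the moment, N m; "opening": finger opening in m; "gripper_force": force on a finger pad.
Only numpy, scipy, OpenCV 4.12 (cv2) and the standard library are available. Lean on these libraries where they do the work, as an engineer would, in place of code of your own. Each camera call takes 0.05 s, during which the arm holds its last target. There are 200 camera calls.

TASK

Line up the four bolts in the notches of the aluminium gauge plate in order of thread size, going by shank thickness and not by length: the thickest, coarsest bolt in the notch next to the red block, down to the thinnest, finest one next to the black block. Stand each bolt upright on its head, centred on the white dot of its notch, and let none of them fall over on the way.

Things in the scene. Friction and masses are not known exactly. Their poses are not given: they have to be found in the camera images.
- bolt_m12: yellow (brass-coloured) hex bolt standing on its head, threaded shank straight up: shank 12 mm across (thread pitch 1.75 mm), head 19 mm across flats, 22 mm across corners and 7.5 mm high, 60 mm tall overall. Origin: centre of the head's underside, on the bench; z axis along the shank, up.
- bolt_m16: blue-coated hex bolt standing on its head, threaded shank straight up: shank 16 mm across (thread pitch 2 mm), head 24 mm across flats, 28 mm across corners and 10 mm high, 80 mm tall overall. Origin: centre of the head's underside, on the bench; z axis along the shank, up.
- bolt_m20: bright steel hex bolt standing on its head, threaded shank straight up: shank 20 mm across (thread pitch 2.5 mm), head 30 mm across flats, 35 mm across corners and 12.5 mm high, 60 mm tall overall. Origin: centre of the head's underside, on the bench; z axis along the shank, up.
- bolt_m24: copper-coloured hex bolt standing on its head, threaded shank straight up: shank 24 mm across (thread pitch 3 mm), head 36 mm across flats, 42 mm across corners and 15 mm high, 75 mm tall overall. Origin: centre of the head's underside, on the bench; z axis along the shank, up.
- seat_0: white dot, 30 mm across, flat on the bench in the middle of the first notch of an aluminium gauge plate. The plate is fixed flat on the bench, 10 mm high, its four notches in a row, 72 mm from dot to dot; its place and yaw vary. Origin: the dot's centre, at bench height; y runs along the row from seat_0 to seat_3, x from the notch's open front to its back wall.
- seat_1: white dot in the second notch, axes as seat_0. Every notch is 60 mm wide between its 10 mm high teeth and open at the front (-x) side; its back wall is 30 mm behind the dot's centre.
- seat_2: white dot in the third notch of the same plate, size and axes as seat_0.
- seat_3: white dot in the fourth notch of the same plate, size and axes as seat_0.
- red_block: red steel block, 50 by 24 mm and 12 mm high, fixed on top of one end of the gauge plate (its top 22 mm above the bench), 58 mm beyond the last dot: beside seat_0 or beside seat_3, differing from start to start; a black block of the same size is at the other end. Origin: centre of its underside.
There are look-alikes about, which are no part of the job. What is shaped like the bolt_m20 but yellow is not meant. Several things have the shape of the bolt_m16; the one meant has the colours described above.

How it is judged:
At the end, for the whole second after the job is handed in: Every bolt stands upright (within 0.1 rad) on its head on the bench (underside below 6 mm), at rest (slower than 20 mm/s), with its axis within 12 mm of the white dot of its own notch: M24 next to the red block, then M20, M16, and M12 next to the black block (((horizontal distance between red_block and seat_0 below 0.1 m and horizontal distance between bolt_m12 and seat_3 below 0.012 m and horizontal distance between bolt_m16 and seat_2 below 0.012 m and horizontal distance between bolt_m20 and seat_1 below 0.012 m and horizontal distance between bolt_m24 and seat_0 below 0.012 m) or (horizontal distance between red_block and seat_3 below 0.1 m and horizontal distance between bolt_m12 and seat_0 below 0.012 m and horizontal distance between bolt_m16 and seat_1 below 0.012 m and horizontal distance between bolt_m20 and seat_2 below 0.012 m and horizontal distance between bolt_m24 and seat_3 below 0.012 m)) and angle between each of bolt_m12, bolt_m16, bolt_m20, bolt_m24's own z axis and vertical below 0.1 rad and height (world z) of each of bolt_m12, bolt_m16, bolt_m20, bolt_m24 below 0.006 m and linear speed of each of bolt_m12, bolt_m16, bolt_m20, bolt_m24 below 0.02 m/s); the robot touches nothing.
It fails at once if a bolt has been tipped over (more than 0.7 rad) (angle between any of bolt_m12, bolt_m16, bolt_m20, bolt_m24's own z axis and vertical above 0.7 rad).
It also fails if it takes over 112 s, if anything falls off the work surface, if the arm or the gripper's body presses on something with over 40 N, if the wrist force passes 120 N, or if a joint passes its speed limit or range.

## Working session

There is one attempt and no reset: what is moved stays moved. The work goes in short steps, Python scripts to look and compute and a tool call to move; the robot and the scene stay as the last step left them, time stands still between calls to the robot, and variables do not carry over. Pictures are saved under pics/ and viewed, at most 14 in all, crops included, and the job is handed in when it is done.

Besides the shell and the picture viewer there is one more tool, called after "Request:" by a JSON object that holds its "fn" and its "kwargs". arm_command: Moves the arm, as the interface text tells. Its arguments: {"type":"object","properties":{"series":{"type":"array","items":{"type":"array"}},"claw":{"type":"number"}},"required":["series"]}

```bash
mkdir -p pics; ls
python3 - <<'E'
from station import ctrl
import cv2,numpy as np
for n in("top","side"):
    im=ctrl.get_image(n); cv2.imwrite(f"pics/{n}0.png",im[:,:,::-1]); c=ctrl.calibration(n)
    print(n,c['k1'],np.round(c['intrinsics'],1).tolist(),np.round(-np.array(c['R']).T@c['t'],3),np.round(c['R'],3).tolist())
o=ctrl.get_obs(); print({k:np.round(v,3) for k,v in o.items()}, ctrl.grasp_offset)
E
```

```text
pics
top -0.11323592486394199 [[454.0, 0.0, 277.3], [0.0, 454.0, 212.7], [0.0, 0.0, 1.0]] [ 0.372 -0.007  1.096] [[-0.021, -1.0, 0.005], [-0.987, 0.02, -0.157], [0.157, -0.008, -0.988]]
side -0.015887339095058513 [[383.3, 0.0, 274.7], [0.0, 383.3, 209.7], [0.0, 0.0, 1.0]] [ 0.096 -0.454  0.573] [[0.717, -0.697, 0.019], [-0.433, -0.467, -0.771], [0.546, 0.545, -0.637]]
{'time_s': np.float64(0.1), 'joint_pos': array([ 1.248,  0.312,  0.014,  1.513, -0.004,  1.319, -0.027]), 'joint_velocities': array([ 0.002, -0.002,  0.001, -0.002, -0.001,  0.   , -0.   ]), 'joint_efforts': array([ 1.0000e-03, -3.8085e+01,  1.4600e-01, -2.3124e+01,  1.2000e-02,
        8.0000e-03, -0.0000e+00]), 'eef_pos': array([ 0.152, -0.528,  0.23 ]), 'tool_rot': array([-3.109e+00, -4.390e-01,  1.000e-03]), 'wrist_force': array([-0.119,  0.101,  0.626]), 'moment': array([ 0.031, -0.039,  0.029]), 'gripper_force': np.float64(0.0), 'opening': np.float64(0.085)} 0.0187
```

View pics/top0.png

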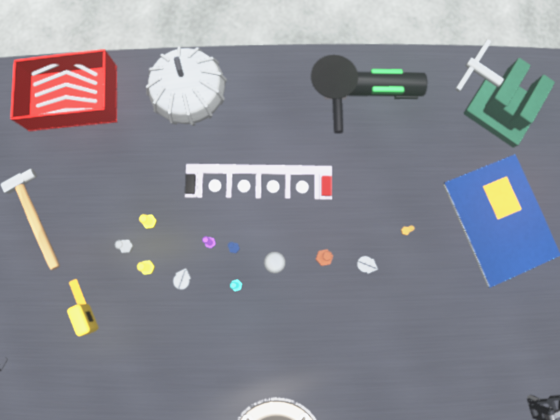

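View pics/side0.png

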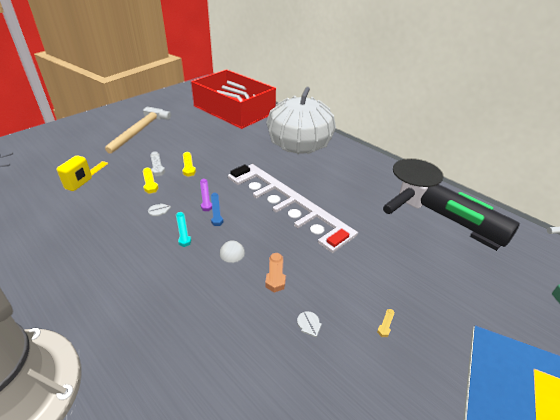

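The top view shows the plate with its dots at (215..302,186), the black block at left (190,184) and the red one at right (326,186). The bolts are M24 copper at (324,257), M16 blue at (233,247), M12 brass at (407,230) and M20 steel at (124,245). The look-alikes are yellow at (148,220) and (146,267), purple at (209,241) and cyan at (236,285). The side view agrees: copper (276,272), blue (216,210), brass (387,322), steel (157,162).

```bash
cat > h.py <<'E'
import cv2,numpy as np
from station import ctrl
def ray(n,uv):
    c=ctrl.calibration(n);K=np.array(c['intrinsics']);R=np.array(c['R']);t=np.array(c['t'])
    d=cv2.undistortPoints(np.array([[uv]],float),K,np.array([c['k1'],0,0,0,0]))[0,0]
    return -R.T@t, R.T@np.r_[d,1]
def plane(n,uv,z):
    o,d=ray(n,uv); return (o+d*(z-o[2])/d[2])
def tri(a,b):
    A=np.zeros((3,3));v=np.zeros(3)
    rs=[ray("top",a),ray("side",b)]
    for o,d in rs:
        d=d/np.linalg.norm(d);P=np.eye(3)-np.outer(d,d);A+=P;v+=P@o
    X=np.linalg.solve(A,v)
    return X,max(np.linalg.norm(np.cross(X-o,d/np.linalg.norm(d))) for o,d in rs)
def blob(im,s,w=24,th=25):
    x0,y0=s[0]-w,s[1]-w
    p=cv2.cvtColor(im[y0:s[1]+w,x0:s[0]+w],cv2.COLOR_RGB2LAB).astype(float)
    m=(np.linalg.norm(p-np.median(p.reshape(-1,3),0),axis=2)>th).astype(np.uint8)
    n,l,st,ce=cv2.connectedComponentsWithStats(m,connectivity=4)
    i=1+np.argmin([np.linalg.norm(c-w)-.02*min(a,300) for c,a in zip(ce[1:],st[1:,4])])
    return ce[i]+[x0,y0],st[i,2:].tolist()
E
python3 - <<'E'
from h import *
T,S=ctrl.get_image("top"),ctrl.get_image("side")
np.set_printoptions(precision=4,suppress=True)
for k,a,b in [("m24",(324,257),(276,272)),("m16",(233,247),(216,210)),("m12",(407,230),(387,322)),("m20",(124,245),(157,162)),
  ("cyan",(236,285),(183,229)),("purp",(209,241),(206,195)),("yelA",(148,220),(189,164)),("yelB",(146,267),(150,180)),("red",(326,186),(338,238)),
  ("d0",(302,187),(317,229)),("d1",(273,187),(294,213)),("d2",(244,186),(274,199)),("d3",(215,186),(255,186)),("ball",(275,262),(232,252))]:
    w=10 if k[0]=="d" else 24
    p,sp=blob(T,a,w if w>10 else 12); q,sq=blob(S,b,w if w>10 else 10)
    if k=="m24": q,sq=blob(S,b,30)
    X,e=tri(p,q); h={"m24":.036,"m16":.038,"m12":.028,"m20":.028}.get(k,0.)
    print(k,p,sp,q,sq,"tri",X,"gap%.4f"%e,"top@h",plane("top",p,h)[:2],"side@h",plane("side",q,h)[:2])
E
```

```text
m24 [324.1606 257.0229] [17, 17, 218] [275.2555 273.1966] [21, 39, 595] tri [ 0.4335 -0.1226  0.0299] gap0.0002 top@h [ 0.4333 -0.1221] side@h [ 0.4295 -0.1262]
m16 [233.1493 247.1045] [10, 9, 67] [211.0671 205.3415] [24, 40, 492] tri [0.4551 0.0911 0.0539] gap0.0050 top@h [0.4607 0.0899] side@h [0.4617 0.1104]
m12 [407.0667 229.4762] [14, 11, 105] [385.8059 323.3736] [18, 28, 273] tri [ 0.4944 -0.3248  0.0257] gap0.0008 top@h [ 0.4946 -0.3248] side@h [ 0.492  -0.3248]
m20 [123.5025 245.2589] [19, 14, 197] [152.4876 169.3458] [23, 35, 402] tri [0.4661 0.3632 0.0084] gap0.0069 top@h [0.4704 0.3534] side@h [0.4475 0.3384]
cyan [235.7619 284.8095] [13, 13, 126] [182.3869 229.6607] [15, 35, 336] tri [0.372  0.0853 0.0384] gap0.0015 top@h [0.3734 0.0878] side@h [0.3904 0.1248]
purp [208.5781 241.4922] [14, 13, 128] [209.2248 199.8715] [23, 41, 467] tri [0.4791 0.1482 0.0219] gap0.0031 top@h [0.4787 0.153 ] side@h [0.4971 0.1704]
yelA [147.3871 220.4885] [19, 15, 217] [187.8803 164.695 ] [14, 26, 259] tri [0.5281 0.2978 0.0262] gap0.0013 top@h [0.5331 0.3045] side@h [0.5476 0.3346]
yelB [1
[... 394 characters left out ...]
0.0761  0.0012] gap0.0009 top@h [ 0.6102 -0.0768] side@h [ 0.6095 -0.0748]
d1 [272.5621 186.0196] [14, 14, 153] [294.2427 212.9612] [14, 9, 103] tri [ 0.612  -0.0043  0.0009] gap0.0009 top@h [ 0.6129 -0.0049] side@h [ 0.612  -0.0031]
d2 [243.457  185.6026] [14, 14, 151] [273.2308 198.2857] [13, 9, 91] tri [0.614  0.0676 0.002 ] gap0.0013 top@h [0.6155 0.067 ] side@h [0.6147 0.0701]
d3 [214.4416 185.2727] [14, 14, 154] [255.0262 186.7225] [20, 17, 191] tri [ 0.6184  0.1397 -0.0043] gap0.0006 top@h [0.6178 0.1388] side@h [0.614  0.1356]
ball [274.3006 261.9326] [21, 21, 356] [231.656  251.2569] [25, 23, 436] tri [ 0.4251 -0.0049  0.0057] gap0.0010 top@h [ 0.4262 -0.0055] side@h [0.4275 0.0001]
```

Run:
```python
from h import *
T,S=ctrl.get_image("top"),ctrl.get_image("side")
np.set_printoptions(precision=4,suppress=True)
def cb(im,s,f,w=22):
    x0,y0=s[0]-w,s[1]-w
    m=f(cv2.cvtColor(im[y0:s[1]+w,x0:s[0]+w],cv2.COLOR_RGB2HSV).astype(int)).astype(np.uint8)
    n,l,st,ce=cv2.connectedComponentsWithStats(m,connectivity=8)
    i=1+np.argmax(st[1:,4]); return ce[i]+[x0,y0],st[i,2:].tolist()
hu=lambda a,b,s=100:(lambda p:(p[...,0]>=a)&(p[...,0]<=b)&(p[...,1]>s))
gr=lambda p:(p[...,1]<40)&(p[...,2]>115)
print(cv2.cvtColor(T[240:254,228:240:3],cv2.COLOR_RGB2HSV)[::3].tolist())
print(cv2.cvtColor(S[200:204,120:121],cv2.COLOR_RGB2HSV).tolist())
for k,a,b,f,h in [("m16",(233,247),(216,210),hu(105,125,115),.038),("m20",(124,245),(157,162),gr,.028),("purp",(209,241),(206,195),hu(130,155),.038),("yelB",(146,267),(150,180),hu(22,35,150),.028),("yelA",(148,220),(189,164),hu(22,35,150),.028),("m12",(407,230),(387,322),hu(10,30,120),.028),("m24",(324,257),(276,272),hu(0,20,100),.035)]:
    p,sp=cb(T,a,f); q,sq=cb(S,b,f); X,e=tri(p,q)
    print(k,p,sp,q,sq,"tri",X,"gap%.4f"%e,"top@h",plane("top",p,h)[:2],"side@h",plane("side",q,h)[:2])
v=cv2.resize(np.hstack([T[217:277,105:255],S[140:200,130:280]]),None,fx=2.6,fy=2.6*2,interpolation=0)
v=np.hstack([cv2.resize(T[205:295,110:250],(392,252)),cv2.resize(S[145:235,120:260],(392,252))])
cv2.imwrite("pics/c1.png",v[:,:,::-1])
```

```text
[[[114, 26, 137], [113, 33, 139], [114, 28, 137], [114, 28, 138]], [[111, 80, 157], [110, 118, 180], [110, 106, 174], [111, 79, 161]], [[110, 102, 168], [110, 120, 183], [110, 121, 183], [110, 121, 183]], [[113, 46, 144], [110, 123, 184], [110, 123, 185], [110, 124, 185]], [[114, 27, 133], [111, 88, 157], [111, 112, 173], [111, 56, 136]]]
[[[113, 24, 138]], [[113, 24, 138]], [[113, 24, 138]], [[111, 26, 138]]]
m16 [233.2154 247.3077] [10, 9, 65] [215.7191 210.1199] [12, 33, 267] tri [0.4597 0.0901 0.0378] gap0.0006 top@h [0.4603 0.0897] side@h [0.4591 0.0902]
m20 [122.8103 244.1383] [44, 44, 1866] [157.3615 160.0108] [44, 44, 1754] tri [0.4718 0.3514 0.0394] gap0.0002 top@h [0.4731 0.3552] side@h [0.4797 0.3688]
purp [208.5536 241.4464] [10, 11, 56] [204.996  195.7166] [12, 32, 247] tri [0.4742 0.1482 0.0372] gap0.0011 top@h [0.4751 0.1475] side@h [0.4726 0.1479]Traceback (most recent call last):
  File "<stdin>", line 14, in <module>
  File "<stdin>", line 8, in cb
    return _wrapfunc(a, 'argmax', axis=axis, out=out, **kwds)
    return bound(*args, **kwds)
ValueError: attempt to get argmax of an empty sequence
```

Request:
{"fn": "arm_command", "kwargs": {"claw": 0.7, "series": [[[25,37,0],0.12],[[51,74,0],0.24],[[77,111,0],0.36],[[102,148,0],0.48],[[128,185,0],0.6],[[154,221,0],0.72],[[179,258,0],0.84],[[205,295,0],0.96]]}}

```text
time_s: 1.1
eef_pos: [0.3581, -0.232, 0.2315]
tool_rot: [2.551, 1.832, -0.0]
wrist_force: [1.3, -0.8, -0.6]
opening: 0.06
gripper_force: 0.0
```

Request:
{"fn": "arm_command", "kwargs": {"series": [[[25,37,-20],0.11],[[50,74,-40],0.22],[[76.5,110.4,-70],0.31],[[76.5,110.4,-90],0.31],[[76.5,110.4,-100],0.31],[[76.5,110.4,-100],0.31],[[76.5,110.4,-100],0.31],[[76.5,110.4,-100],0.31]]}}

```text
time_s: 1.9
eef_pos: [0.4345, -0.1246, 0.1325]
tool_rot: [2.245, 2.194, 0.001]
wrist_force: [-0.0, -0.3, 0.3]
opening: 0.0597
gripper_force: 0.0
```

Run:
```python
from h import *
T,S=ctrl.get_image("top"),ctrl.get_image("side")
np.set_printoptions(precision=4,suppress=True)
cv2.imwrite("pics/s1.png",S[:,:,::-1]); cv2.imwrite("pics/t1.png",T[:,:,::-1])
print(S[200,120],T[240,228],T[247,233])
# M20 in side: brighter than bench by local median, low saturation
p,sp=blob(T,(124,245))
x0,y0=133,140; c=S[y0:y0+44,x0:x0+44]; h=cv2.cvtColor(c,cv2.COLOR_RGB2HSV).astype(int)
bg=np.median(h[...,2]); m=((abs(h[...,2]-bg)>18)&(h[...,1]<70)).astype(np.uint8)
n,l,st,ce=cv2.connectedComponentsWithStats(m); print(bg,[(np.round(ce[i]+[x0,y0],1).tolist(),st[i].tolist()) for i in range(1,n) if st[i,4]>15])
i=1+np.argmax(st[1:,4]); q=ce[i]+[x0,y0]; print(p,sp,tri(p,q),plane("top",p,.028))
o=ctrl.get_obs(); print(o['time_s'],o['eef_pos'],o['tool_rot'],o['opening'],o['wrist_force'],o['joint_pos'])
```

```text
[131 134 145] [117 120 130] [ 92 119 173]
147.0 [([156.0, 162.3], [17, 11, 15, 22, 213])]
[123.551  245.2653] [18, 14, 196] (array([0.4685, 0.3521, 0.0337]), np.float64(0.0014541202999065821)) [0.4704 0.3533 0.028 ]
2.0 [ 0.4345 -0.1242  0.1324] [2.2439 2.1953 0.0011] 0.05974185905066645 [ 0.5499 -0.7136 -0.2439] [ 0.6737  0.2345 -0.5036  1.9017  0.1317  1.0351  0.0926]
```

View pics/s1.png

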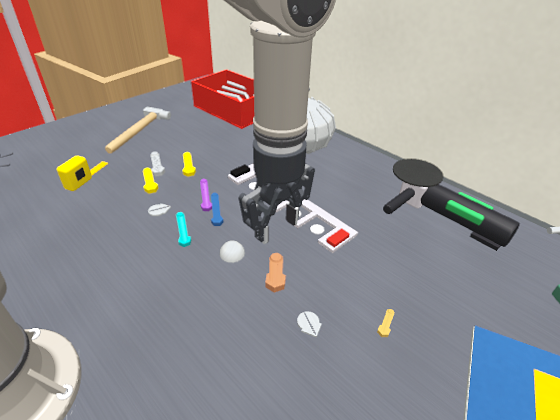

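The side view shows the gripper open, hanging above the copper bolt (276,272), with all the bolts still standing. M20 is at (0.4685, 0.352).

Request:
{"fn": "arm_command", "kwargs": {"series": [[[-1,1.5,-25],0],[[-1,1.5,-50],0],[[-1,1.5,-75],0],[[-1,1.5,-95],0],[[-1,1.5,-105],0],[[-1,1.5,-105],0],[[-1,1.5,-105],0],[[-1,1.5,-105],0]]}}

```text
time_s: 2.8
eef_pos: [0.4342, -0.1219, 0.0275]
tool_rot: [2.242, 2.197, 0.002]
wrist_force: [-0.6, 1.2, -0.2]
opening: 0.06
gripper_force: 0.0
```

Request:
{"fn": "arm_command", "kwargs": {"claw": 0.0, "series": [[[0,0,0],0],[[0,0,0],0],[[0,0,0],0],[[0,0,0],0],[[0,0,0],0],[[0,0,0],0],[[0,0,0],0],[[0,0,0],0]]}}

```text
time_s: 3.6
eef_pos: [0.4343, -0.1218, 0.0271]
tool_rot: [2.242, 2.198, 0.002]
wrist_force: [2.6, 0.0, 4.5]
opening: 0.0225
gripper_force: 58.6
```

Request:
{"fn": "arm_command", "kwargs": {"series": [[[0,0,10],0],[[0,0,30],0],[[0,0,50],0],[[20,5,60],0],[[50,13,60],0],[[80,21,60],0],[[110,29,60],0],[[135,36,60],0]]}}

```text
time_s: 4.4
eef_pos: [0.5668, -0.085, 0.0847]
tool_rot: [-2.24, -2.197, 0.005]
wrist_force: [-0.8, 0.5, -5.2]
opening: 0.0227
gripper_force: 59.3
```

Request:
{"fn": "arm_command", "kwargs": {"series": [[[20,6,0],0],[[35,9.5,0],0],[[41,10.6,0],0],[[41,10.6,0],0],[[41,10.6,-15],0],[[41,10.6,-30],0],[[41,10.6,-30],0],[[41,10.6,-30],0]]}}

```text
time_s: 5.2
eef_pos: [0.6074, -0.0754, 0.055]
tool_rot: [-2.242, -2.197, 0.004]
wrist_force: [-0.6, 0.9, -2.9]
opening: 0.0225
gripper_force: 59.2
```

Run:
```python
from h import *
S=ctrl.get_image("side");T=ctrl.get_image("top")
v=np.hstack([cv2.resize(S[120:300,200:400],(400,360)),cv2.resize(T[140:320,190:390],(400,360))])
cv2.imwrite("pics/s2.png",v[:,:,::-1]); o=ctrl.get_obs(); print(o['eef_pos'],o['opening'],o['gripper_force'],o['wrist_force'])
```

```text
[ 0.60908836 -0.07505509  0.0565859 ] 0.022989405472299485 59.243327379226685 [ 0.57428662  0.52341363 -4.86963073]
```

View pics/s2.png

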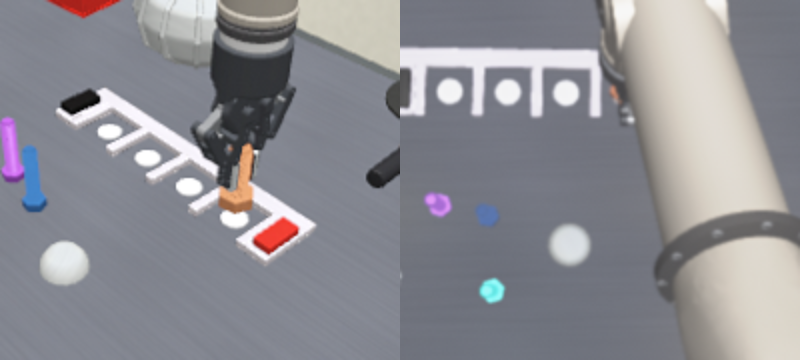

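The view shows the M24 held over the dot by the red block, just above the bench, roughly upright. I'll lower it and let go.

Request:
{"fn": "arm_command", "kwargs": {"series": [[[0,0,-10],0],[[0,0,-20],0],[[0,0,-25],0],[[0,0,-28],0],[[0,0,-29.5],0],[[0,0,-29.5],0],[[0,0,-29.5],0],[[0,0,-29.5],0]]}}

```text
time_s: 6.1
eef_pos: [0.6086, -0.075, 0.0271]
tool_rot: [-2.243, -2.199, 0.001]
wrist_force: [-2.8, -0.1, 0.9]
opening: 0.0228
gripper_force: 59.8
```

Request:
{"fn": "arm_command", "kwargs": {"claw": 0.6, "series": [[[0,0,0],0],[[0,0,0],0],[[0,0,0],0],[[0,0,0],0],[[0,0,0],0],[[0,0,15],0],[[0,0,40],0],[[0,0,75],0]]}}

```text
time_s: 6.9
eef_pos: [0.6077, -0.0749, 0.1019]
tool_rot: [-2.241, -2.198, 0.003]
wrist_force: [0.2, 0.7, -0.7]
opening: 0.0511
gripper_force: 0.0
```

Request:
{"fn": "arm_command", "kwargs": {"claw": 0.55, "series": [[[0,0,30],0],[[-20,22,40],0],[[-48,54,40],0],[[-78,87,40],0],[[-108,120,40],0],[[-135,150,40],0],[[-148,165,40],0],[[-148,165,40],0]]}}

```text
time_s: 7.7
eef_pos: [0.4591, 0.0936, 0.1432]
tool_rot: [2.235, 2.207, 0.002]
wrist_force: [0.7, -0.7, -0.6]
opening: 0.0469
gripper_force: 0.0
```

Run:
```python
from h import *
S=ctrl.get_image("side");T=ctrl.get_image("top")
v=np.hstack([cv2.resize(S[120:300,180:380],(400,360)),cv2.resize(T[140:320,190:390],(400,360))])
cv2.imwrite("pics/s3.png",v[:,:,::-1]); o=ctrl.get_obs(); print(o['time_s'],o['eef_pos'],o['opening'],o['wrist_force'],o['tool_rot'])
```

```text
7.8 [0.46188502 0.08964452 0.14284933] 0.04689013222023657 [ 0.53605652 -0.99273032 -1.24563913] [2.24115971e+00 2.19803193e+00 1.90653241e-03]
```

View pics/s3.png

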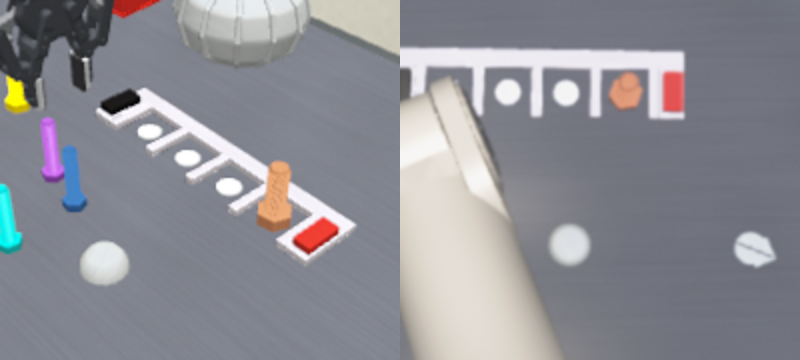

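M24 stands upright in the red-end notch, at (626,92) in the top half of the crop. Blue M16 is below the gripper and still standing.

Request:
{"fn": "arm_command", "kwargs": {"series": [[[-1.5,0,-25],0],[[-1.5,0,-50],0],[[-1.5,0,-75],0],[[-1.5,0,-98],0],[[-1.5,0,-112],0],[[-1.5,0,-112],0],[[-1.5,0,-112],0],[[-1.5,0,-112],0]]}}

```text
time_s: 8.6
eef_pos: [0.461, 0.0897, 0.0308]
tool_rot: [2.244, 2.197, 0.003]
wrist_force: [-0.3, 0.0, 0.9]
opening: 0.0471
gripper_force: 0.0
```

Request:
{"fn": "arm_command", "kwargs": {"claw": 0.0, "series": [[[0,0,0],0],[[0,0,0],0],[[0,0,0],0],[[0,0,0],0],[[0,0,0],0],[[0,0,0],0],[[0,0,0],0],[[0,0,0],0]]}}

```text
time_s: 9.4
eef_pos: [0.4601, 0.0901, 0.0304]
tool_rot: [2.243, 2.198, 0.001]
wrist_force: [0.6, -0.5, 4.9]
opening: 0.0145
gripper_force: 58.6
```

Run:
```python
from h import *
np.set_printoptions(precision=4,suppress=True)
S=ctrl.get_image("side");T=ctrl.get_image("top")
def cb(im,s,w=24):
    x0,y0=s[0]-w,s[1]-w; p=cv2.cvtColor(im[y0:s[1]+w,x0:s[0]+w],cv2.COLOR_RGB2HSV).astype(int)
    m=((p[...,0]<20)&(p[...,0]>5)&(p[...,1]>70)).astype(np.uint8); n,l,st,ce=cv2.connectedComponentsWithStats(m)
    i=1+np.argmax(st[1:,4]); return ce[i]+[x0,y0],st[i].tolist()
for k,a,b in[("m24",(303,185),(318,217)),("m12",(407,230),(387,322))]:
    p,sp=cb(T,a);q,sq=cb(S,b);print(k,p,sp,q,sq,tri(p,q))
o=ctrl.get_obs(); print(o['time_s'],o['eef_pos'],o['opening'],o['gripper_force'],o['wrist_force'])
```

```text
m24 [302.5682 185.4545] [16, 15, 16, 19, 220] [317.5841 219.3523] [14, 8, 18, 35, 440] (array([ 0.6059, -0.0768,  0.0309]), np.float64(0.00030082821920940925))
m12 [402.4167 230.8333] [18, 20, 5, 9, 12] [378. 333.] [15, 35, 1, 1, 1] (array([ 0.4932, -0.3204, -0.006 ]), np.float64(0.003293380179249619))
9.5 [0.4601 0.0901 0.0304] 0.014405853406887471 58.5558807849884 [-0.5433 -0.5844  6.2971]
```

Request:
{"fn": "arm_command", "kwargs": {"series": [[[0,0,10],0],[[0,0,30],0],[[0,0,50],0],[[20,-3,60],0],[[50,-7,60],0],[[80,-11,60],0],[[110,-16,60],0],[[135,-20,60],0]]}}

```text
time_s: 10.3
eef_pos: [0.5952, 0.0695, 0.0894]
tool_rot: [-2.243, -2.198, 0.001]
wrist_force: [-0.1, 0.3, -0.3]
opening: 0.0143
gripper_force: 58.6
```

Request:
{"fn": "arm_command", "kwargs": {"series": [[[15,-2,0],0],[[21,-2.3,0],0],[[21,-2.3,0],0],[[21,-2.3,0],0],[[21,-2.3,-15],0],[[21,-2.3,-30],0],[[21,-2.3,-30],0],[[21,-2.3,-30],0]]}}

```text
time_s: 11.1
eef_pos: [0.6143, 0.0675, 0.0586]
tool_rot: [-2.242, -2.198, 0.003]
wrist_force: [0.4, 0.5, -0.4]
opening: 0.0143
gripper_force: 58.6
```

Request:
{"fn": "arm_command", "kwargs": {"series": [[[0,0,-10],0],[[0,0,-20],0],[[0,0,-25],0],[[0,0,-28],0],[[0,0,-29.5],0],[[0,0,-29.5],0],[[0,0,-29.5],0],[[0,0,-29.5],0]]}}

```text
time_s: 11.9
eef_pos: [0.6159, 0.0679, 0.0305]
tool_rot: [2.243, 2.199, 0.002]
wrist_force: [0.1, 0.7, -0.3]
opening: 0.0145
gripper_force: 58.7
```

Run:
```python
from h import *
S=ctrl.get_image("side")
cv2.imwrite("pics/s4.png",cv2.resize(S[120:300,180:380],(600,540))[:,:,::-1]); o=ctrl.get_obs(); print(o['time_s'],o['eef_pos'],o['opening'],o['wrist_force'],o['gripper_force'])
```

```text
11.95 [0.61589778 0.06789064 0.03050653] 0.014840247817363327 [ 0.25324235 -0.21270292 -0.60708819] 58.71227145195007
```

View pics/s4.png

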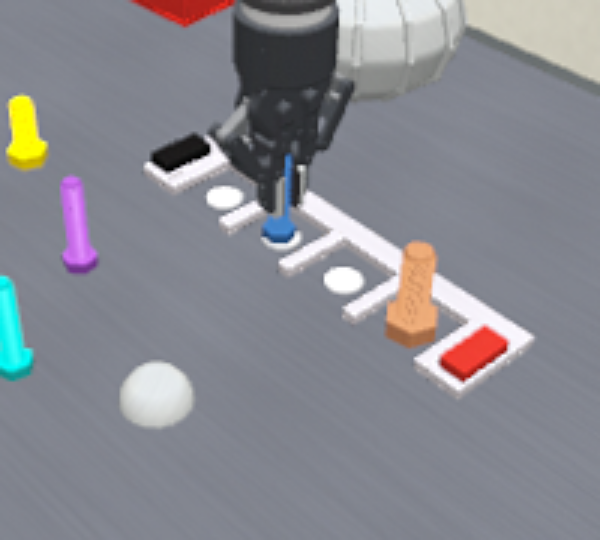

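The blue M16 is on the third dot at (279,232), and M24 is still upright. I'll release and go to M20.

Request:
{"fn": "arm_command", "kwargs": {"claw": 0.5, "series": [[[0,0,-0.5],0],[[0,0,-0.5],0],[[0,0,0],0],[[0,0,0],0],[[0,0,0],0],[[0,0,20],0],[[0,0,55],0],[[0,0,100],0]]}}

```text
time_s: 12.75
eef_pos: [0.6136, 0.0672, 0.1292]
tool_rot: [-2.241, -2.197, 0.007]
wrist_force: [0.5, -0.5, 0.0]
opening: 0.0427
gripper_force: 0.0
```

Request:
{"fn": "arm_command", "kwargs": {"claw": 0.6, "series": [[[0,0,10],0],[[-17,34,15],0],[[-38,74,15],0],[[-59,114,15],0],[[-80,154,15],0],[[-100,194,15],0],[[-120,234,15],0],[[-140,270,15],0]]}}

```text
time_s: 13.55
eef_pos: [0.4741, 0.3397, 0.1453]
tool_rot: [-2.242, -2.2, -0.001]
wrist_force: [0.6, 1.1, -0.1]
opening: 0.0511
gripper_force: 0.0
```

Request:
{"fn": "arm_command", "kwargs": {"series": [[[-7,14,0],0],[[-7,14,0],0],[[-7,14,-10],0],[[-7,14,-30],0],[[-7,14,-40],0],[[-7,14,-40],0],[[-7,14,-40],0],[[-7,14,-40],0]]}}

```text
time_s: 14.35
eef_pos: [0.4693, 0.3517, 0.1061]
tool_rot: [2.244, 2.198, 0.002]
wrist_force: [0.8, -0.1, -0.5]
opening: 0.0517
gripper_force: 0.0
```

Run:
```python
from h import *
S=ctrl.get_image("side")
cv2.imwrite("pics/s5.png",cv2.resize(S[100:280,120:320],(600,540))[:,:,::-1]); o=ctrl.get_obs(); print(o['time_s'],o['eef_pos'],o['opening'],o['wrist_force'],o['tool_rot'])
```

```text
14.4 [0.46917206 0.35195007 0.10620966] 0.051215889063270584 [-0.16310649  0.0510253   0.06143023] [2.24382794 2.19839085 0.00274941]
```

View pics/s5.png

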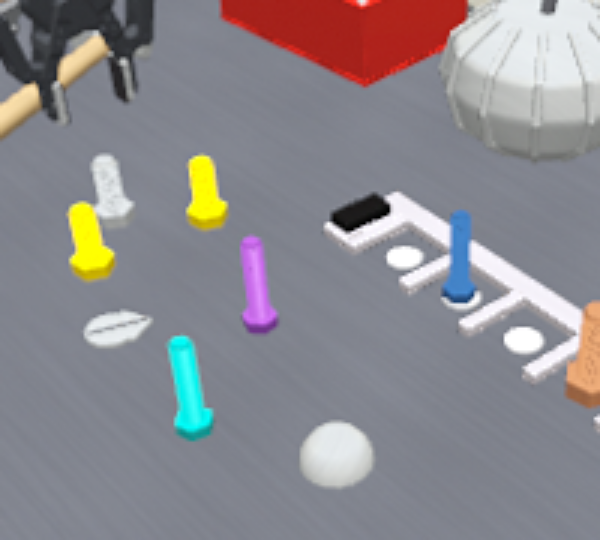

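M16 stands on its dot. Steel M20 at (108,190) in the crop is upright beneath the gripper.

Request:
{"fn": "arm_command", "kwargs": {"series": [[[0,1,-20],0],[[0,1,-40],0],[[0,1,-60],0],[[0,1,-75],0],[[0,1,-80],0],[[0,1,-80],0],[[0,1,-80],0],[[0,1,-80],0]]}}

```text
time_s: 15.2
eef_pos: [0.4692, 0.3535, 0.0265]
tool_rot: [2.243, 2.199, 0.004]
wrist_force: [0.7, -0.3, -0.8]
opening: 0.0514
gripper_force: 0.0
```

Request:
{"fn": "arm_command", "kwargs": {"claw": 0.0, "series": [[[0,0,0],0],[[0,0,0],0],[[0,0,0],0],[[0,0,0],0],[[0,0,0],0],[[0,0,0],0],[[0,0,0],0],[[0,0,0],0]]}}

```text
time_s: 16.0
eef_pos: [0.4691, 0.353, 0.0258]
tool_rot: [2.243, 2.199, 0.002]
wrist_force: [1.4, -0.5, 5.3]
opening: 0.0186
gripper_force: 58.5
```

Request:
{"fn": "arm_command", "kwargs": {"series": [[[0,0,15],0],[[0,0,45],0],[[0,0,80],0],[[8,-20,100],0],[[23,-57,100],0],[[38,-94,100],0],[[53,-131,100],0],[[68,-168,100],0]]}}

```text
time_s: 16.8
eef_pos: [0.5354, 0.1833, 0.1251]
tool_rot: [-2.241, -2.199, 0.003]
wrist_force: [0.6, -0.4, -1.6]
opening: 0.0186
gripper_force: 58.6
```

Request:
{"fn": "arm_command", "kwargs": {"series": [[[15,-37,0],0],[[30,-74,0],0],[[45,-111,0],0],[[60,-148,0],0],[[72,-177,0],0],[[76,-189,0],0],[[76,-189,0],0],[[76,-189,0],0]]}}

```text
time_s: 17.6
eef_pos: [0.6112, -0.0012, 0.1251]
tool_rot: [-2.238, -2.2, -0.001]
wrist_force: [-0.3, 1.0, -1.0]
opening: 0.0187
gripper_force: 58.7
```

Request:
{"fn": "arm_command", "kwargs": {"series": [[[0,0,-20],0],[[0,0,-45],0],[[0,0,-65],0],[[0,0,-82],0],[[0,0,-92],0],[[0,0,-97],0],[[0,0,-97],0],[[0,0,-97],0]]}}

```text
time_s: 18.4
eef_pos: [0.6131, -0.0035, 0.0293]
tool_rot: [2.242, 2.199, 0.002]
wrist_force: [0.3, -0.4, -1.3]
opening: 0.0184
gripper_force: 58.7
```

Run:
```python
from h import *
S=ctrl.get_image("side")
cv2.imwrite("pics/s6.png",cv2.resize(S[120:300,200:400],(600,540))[:,:,::-1]); o=ctrl.get_obs(); print(o['time_s'],o['eef_pos'],o['opening'],o['wrist_force'],o['tool_rot'])
```

```text
18.45 [ 0.6133104  -0.00379135  0.02945637] 0.018450855640946607 [ 0.18325495 -0.55249089 -2.20573804] [2.24217126 2.19866537 0.00265337]
```

View pics/s6.png

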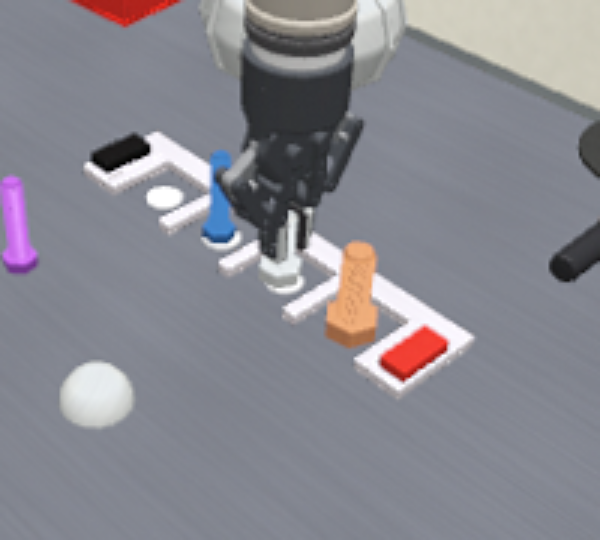

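M20 is over the second dot at (284,278), and blue and copper are undisturbed. I'll lower it, release and go to M12.

Request:
{"fn": "arm_command", "kwargs": {"series": [[[0,0,-1.5],0],[[0,0,-3],0],[[0,0,-3],0],[[0,0,-3],0],[[0,0,-3],0],[[0,0,-3],0],[[0,0,-3],0],[[0,0,-3],0]]}}

```text
time_s: 19.25
eef_pos: [0.613, -0.0044, 0.0259]
tool_rot: [2.243, 2.198, 0.001]
wrist_force: [-0.1, -1.1, 3.8]
opening: 0.0184
gripper_force: 58.9
```

Request:
{"fn": "arm_command", "kwargs": {"claw": 0.5, "series": [[[0,0,0],0],[[0,0,0],0],[[0,0,0],0],[[0,0,0],0],[[0,0,0],0],[[0,0,20],0],[[0,0,55],0],[[0,0,100],0]]}}

```text
time_s: 20.05
eef_pos: [0.6105, -0.0046, 0.1241]
tool_rot: [-2.24, -2.197, 0.006]
wrist_force: [1.1, -0.1, 0.3]
opening: 0.0431
gripper_force: 0.0
```

Request:
{"fn": "arm_command", "kwargs": {"series": [[[0,0,10],0],[[-14,-36,15],0],[[-29,-78,15],0],[[-45,-120,15],0],[[-60,-162,15],0],[[-76,-204,15],0],[[-91,-246,15],0],[[-107,-288,15],0]]}}

```text
time_s: 20.85
eef_pos: [0.5045, -0.2938, 0.1401]
tool_rot: [-2.243, -2.199, 0.0]
wrist_force: [0.6, -0.7, -0.3]
opening: 0.0428
gripper_force: 0.0
```

Request:
{"fn": "arm_command", "kwargs": {"series": [[[-12,-33,0],0],[[-12,-33,0],0],[[-12,-33,-10],0],[[-12,-33,-30],0],[[-12,-33,-45],0],[[-12,-33,-45],0],[[-12,-33,-45],0],[[-12,-33,-45],0]]}}

```text
time_s: 21.65
eef_pos: [0.4946, -0.3246, 0.0961]
tool_rot: [2.241, 2.2, 0.001]
wrist_force: [-0.5, -0.9, 1.3]
opening: 0.0432
gripper_force: 0.0
```

Run:
```python
from h import *
S=ctrl.get_image("side")
cv2.imwrite("pics/s7.png",cv2.resize(S[150:350,220:460],(720,600))[:,:,::-1]); o=ctrl.get_obs(); print(o['time_s'],o['eef_pos'],o['opening'],o['wrist_force'],o['tool_rot'],o['joint_pos'])
q,sq=blob(S,(387,322),24); print(q,sq,plane("side",q,.0257))
```

```text
21.7 [ 0.49453812 -0.32493297  0.09630627] 0.042654007588725326 [ 0.40974867 -0.9276215   0.98668597] [2.24095353e+00 2.19904356e+00 1.28232390e-03] [ 0.85628359  0.53922872 -0.43785415  1.57029126  0.24847872  1.08554424
  0.33807076]
[385.76756757 317.66486486] [18, 39, 370] [ 0.50318626 -0.31796889  0.0257    ]
```

View pics/s7.png

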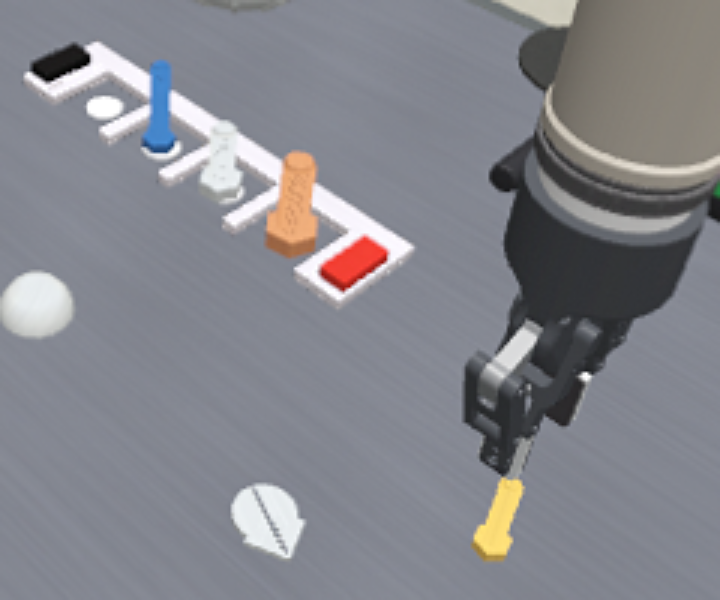

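M20, M16 and M24 all stand in their notches. Brass M12 at (497,520) is directly below the gripper.

Request:
{"fn": "arm_command", "kwargs": {"series": [[[0,0,-15],0],[[0,0,-30],0],[[0,0,-50],0],[[0,0,-67],0],[[0,0,-73],0],[[0,0,-73],0],[[0,0,-73],0],[[0,0,-73],0]]}}

```text
time_s: 22.5
eef_pos: [0.4944, -0.3257, 0.0234]
tool_rot: [2.242, 2.198, 0.001]
wrist_force: [1.0, 0.5, 0.9]
opening: 0.0429
gripper_force: 0.0
```

Request:
{"fn": "arm_command", "kwargs": {"claw": 0.0, "series": [[[0,0,0],0],[[0,0,0],0],[[0,0,0],0],[[0,0,0],0],[[0,0,0],0],[[0,0,0],0],[[0,0,0],0],[[0,0,0],0]]}}

```text
time_s: 23.3
eef_pos: [0.4939, -0.3255, 0.0228]
tool_rot: [2.243, 2.198, 0.0]
wrist_force: [-0.2, -0.6, 5.1]
opening: 0.0108
gripper_force: 58.4
```

Run:
```python
from h import *
np.set_printoptions(precision=4,suppress=True)
S=ctrl.get_image("side");T=ctrl.get_image("top")
A=T[155:215,180:350]; B=S[155:260,220:370]
cv2.imwrite("pics/s8.png",np.vstack([cv2.resize(A,(680,240),interpolation=cv2.INTER_CUBIC),cv2.resize(B,(514,360),interpolation=cv2.INTER_CUBIC)[:, :, :] if 0 else cv2.copyMakeBorder(cv2.resize(B,(500,350)),0,0,0,180,0)])[:,:,::-1])
o=ctrl.get_obs(); print(o['time_s'],o['eef_pos'],o['opening'],o['gripper_force'],o['wrist_force'])
```

```text
23.4 [ 0.4939 -0.3255  0.0228] 0.010585279945572493 58.41133117675781 [ 0.1931 -0.3974  5.9372]
```

View pics/s8.png

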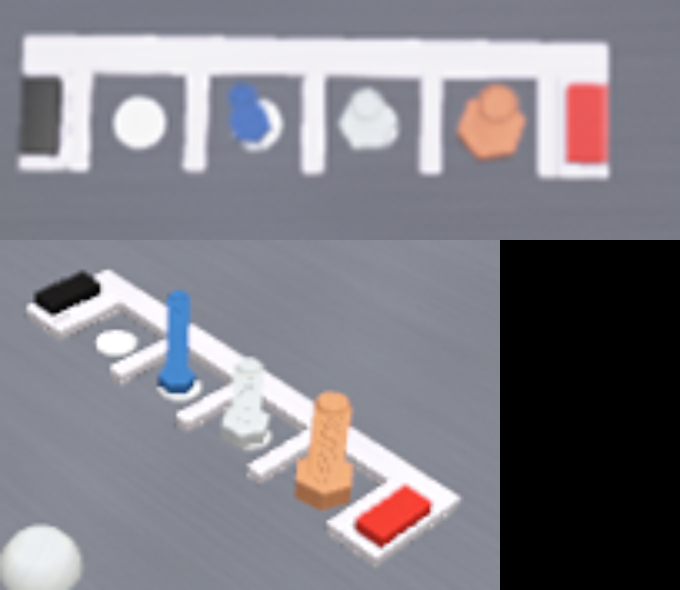

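All three placed bolts stand on their dots, within about 4 mm (blue centre (250,122) against dot (256,124) at 0.6 mm/px). M12 is gripped, so I'll carry it high to the black end.

Request:
{"fn": "arm_command", "kwargs": {"series": [[[0,0,15],0],[[0,0,50],0],[[0,0,90],0],[[5,20,115],0],[[16,60,115],0],[[27,100,115],0],[[38,140,115],0],[[49,180,115],0]]}}

```text
time_s: 24.2
eef_pos: [0.542, -0.1436, 0.1375]
tool_rot: [-2.243, -2.198, 0.001]
wrist_force: [0.1, -0.1, -0.6]
opening: 0.0102
gripper_force: 58.5
```

Request:
{"fn": "arm_command", "kwargs": {"series": [[[11,40,0],0],[[22,80,0],0],[[33,120,0],0],[[44,160,0],0],[[55,200,0],0],[[66,240,0],0],[[73,275,0],0],[[75,283,0],0]]}}

```text
time_s: 25.0
eef_pos: [0.6159, 0.1454, 0.1374]
tool_rot: [-2.23, -2.205, -0.004]
wrist_force: [-1.2, 1.1, -1.0]
opening: 0.0102
gripper_force: 58.5
```

Request:
{"fn": "arm_command", "kwargs": {"series": [[[0,0,0],0],[[0,0,0],0],[[0,0,-20],0],[[0,0,-45],0],[[0,0,-70],0],[[0,0,-95],0],[[0,0,-105],0],[[0,0,-105],0]]}}

```text
time_s: 25.8
eef_pos: [0.6162, 0.1347, 0.0306]
tool_rot: [-2.246, -2.195, 0.007]
wrist_force: [-0.1, -0.6, -0.3]
opening: 0.0104
gripper_force: 58.5
```

Run:
```python
from h import *
S=ctrl.get_image("side")
cv2.imwrite("pics/s9.png",cv2.resize(S[120:270,200:400],(720,540))[:,:,::-1]); o=ctrl.get_obs(); print(o['time_s'],o['eef_pos'],o['opening'],o['wrist_force'],o['tool_rot'])
```

```text
25.85 [0.61749537 0.13583522 0.03221156] 0.01056452287944314 [-0.09162986  0.28741772 -0.85656489] [ 2.24569196e+00  2.19649451e+00 -2.08148846e-03]
```

View pics/s9.png

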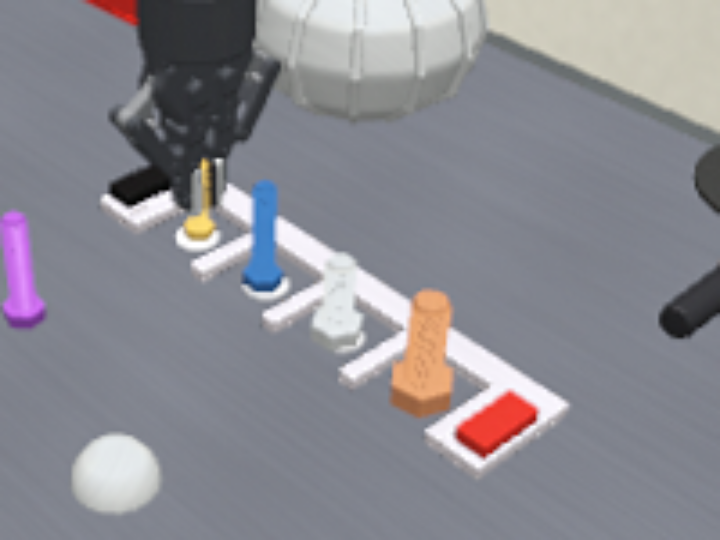

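M12 is over the black-end dot at (199,232). I'll lower it, release and back off.

Request:
{"fn": "arm_command", "kwargs": {"series": [[[0,0,0],0],[[0,0,0],0],[[0,0,-4],0],[[0,0,-7],0],[[0,0,-9.5],0],[[0,0,-9.5],0],[[0,0,-9.5],0],[[0,0,-9.5],0]]}}

```text
time_s: 26.65
eef_pos: [0.6174, 0.1378, 0.0229]
tool_rot: [2.243, 2.199, -0.0]
wrist_force: [0.0, -0.3, 2.0]
opening: 0.0106
gripper_force: 58.6
```

Request:
{"fn": "arm_command", "kwargs": {"claw": 0.4, "series": [[[0,0,0],0],[[0,0,0],0],[[0,0,0],0],[[0,0,0],0],[[0,0,0],0],[[0,0,20],0],[[0,0,55],0],[[0,0,100],0]]}}

```text
time_s: 27.45
eef_pos: [0.6157, 0.137, 0.1216]
tool_rot: [-2.241, -2.198, 0.007]
wrist_force: [0.3, -0.1, -0.0]
opening: 0.0342
gripper_force: 0.0
```

Request:
{"fn": "arm_command", "kwargs": {"series": [[[0,0,10],0],[[-10,30,15],0],[[-25,70,15],0],[[-40,110,15],0],[[-60,150,15],0],[[-80,190,15],0],[[-90,210,15],0],[[-90,210,15],0]]}}

```text
time_s: 28.25
eef_pos: [0.523, 0.3538, 0.1379]
tool_rot: [-2.23, -2.207, -0.002]
wrist_force: [-0.9, -0.4, -0.8]
opening: 0.0341
gripper_force: 0.0
```

Run:
```python
from h import *
S=ctrl.get_image("side");T=ctrl.get_image("top")
A=T[155:215,180:350]; B=S[155:260,220:370]
cv2.imwrite("pics/s10.png",np.vstack([cv2.resize(A,(680,240),interpolation=cv2.INTER_CUBIC),cv2.copyMakeBorder(cv2.resize(B,(500,350)),0,0,0,180,0)])[:,:,::-1])
o=ctrl.get_obs(); print(o['time_s'],o['eef_pos'],o['opening'],o['gripper_force'],o['wrist_force'])
```

```text
28.35 [0.52745625 0.34751022 0.13749805] 0.03414611830143289 0.0 [ 0.2445493  -0.45556925  0.52073974]
```

View pics/s10.png

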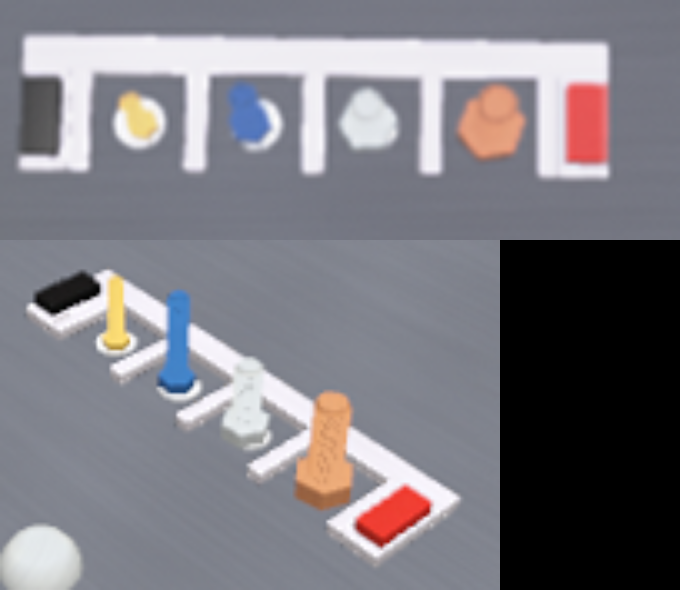

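All four bolts stand upright on their dots: brass (141,123), blue (250,122), steel (369,124), copper (491,127). The gripper is clear, so I'll hand in.

```bash
python3 -c "
from station import ctrl; print(ctrl.job_done())"
```

```text
the job is handed in; nothing more can be done
None
```

I handed the job in at about 28 s; the hand-in gave no verdict. The last pictures show M24, M20, M16 and M12 upright from the red block to the black, each within about 4 mm of its dot by eye, with the gripper clear.

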